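# Move a check gauge between two quick-coupling nipples

### The arm

A 7-joint arm with a two-finger parallel gripper is mounted at the origin on a cart in front of the work surface, level with it; the furniture and walls round the work are solid. World frame = base frame: x ahead of the robot, y to its left, z up, the work surface at z = 0. Lengths are in m, angles in rad, forces in N, time in s.
With the tool pointing down it reaches from about 0.425 to 0.95 m from the base axis. Payload 4.7 kg.
Tool frame: the origin (TCP) lies between the finger pads; the fingertips stand 14 mm ahead of it and the grasp point (between the pads) lies 5 mm behind it (arm.tip_reach is the distance from the TCP to the fingertips, in m); z points along the fingers, y is the line along which they close (so a half turn about z gives the same grasp; the last joint's range is limited). The gripper opens to 85 mm and grips with 20 to 120 N. Pads are 22 mm wide; open, the fingers measure 114 mm over their backs; the gripper's body (76 mm by 85 mm) begins 54 mm behind the grasp point. The pads swing forward as they close: fully open they stand 13 mm farther back than shut.
Start: joints at [-1.353, 0.469, -0.049, 1.532, 0.024, 1.141, -0.082], TCP at [0.165, 0.655, 0.245] pointing down, gripper open.
Joint ranges: [-2.59, 2.59], [-0.33, 1.99], [-1.39, 1.29], [0.1, 2.45], [-1.04, 4.18], [0.21, 1.99], [-2.66, 2.66]. Speed limits (rad/s): [2.57, 2.57, 3.14, 3.14, 3.14, 3.14, 3.14].

### API

Orientations are given as [roll, pitch, yaw] about the fixed x, y, z axes, in that order (R = Rz(yaw) Ry(pitch) Rx(roll)).
In Python, from bench import arm gives the robot as it stands. The module is installed in compiled form; this text tells all that it offers.
- The arm moves only by the tool send_rows, never from a script. Its argument "plan" is a list of rows, each an object with "linear": the shift along the tool's x, y, z in m, a list of three; "rot": the turn, a rotation vector about the tool's x, y, z in degrees, a list of three; "grip": the opening in per cent of the stroke, from 0 (shut) to 100 (fully open). A call has 1 to 10 rows; each row is the pose to reach, as a shift and turn from the pose commanded when the call began, along the tool's axes at that moment; what a row does not reach only later rows make up. A row lasts 1/12 s, in which the tool goes at most 41.7 mm and 7.16 degrees, less where a joint would pass 70% of its speed; a pose out of reach is approached as far as the arm can. A call with a gripper value outside its range is refused whole. The fingers move at their own pace and stop on an object; "newtons" is the grip in N (left out, the last holds). Time passes only in rows, so rows that repeat a pose let the fingers close. It gives the time, the measured TCP pose, the force, the opening and the grip force at its end, in the units of the state.
- arm.read_state(): the state, without advancing time (a new reading comes with each control period).
- arm.read_camera(name): name is "side" or "top"; returns a dict with "color" (480x640x3 uint8, blue, green, red), "fx", "fy", "cx", "cy" (pixels), "D" ([k1, k2, p1, p2, k3] as OpenCV has them; the pictures are not rectified), "rvec" (rotation vector, rad) and "tvec" (3), from world to camera coordinates, as OpenCV has them. Camera axes: x right, y down, z forward; pixel columns grow to the right and rows downward; lengths in m; the calibration is good to about 2 mm. A picture is of the moment at which its call begins. There is no depth.
- arm.hand_in(): hands the job in; it is judged then, once.
The state is a dict: "t": time; "joint_positions": joint angles; "qvel": joint speeds; "tau": joint torques, N m; "ee_pos": TCP position; "ee_rot": TCP orientation; "contact_force": force on the tool from outside, world axes, zero at the start; "torque": the same for the moment, N m; "opening": finger opening in m; "finger_force": force on a finger pad.
Only numpy, scipy, OpenCV 4.12 (cv2) and the standard library are available. Lean on these libraries where they do the work, as an engineer would, in place of code of your own. Each camera call takes 0.05 s, during which the arm holds its last target. There are 200 camera calls.

### The job

Move the little check gauge from the bench air outlet to the leak-test vessel: turn the sleeve of its quick coupling clockwise, seen from above, until you feel that its notch is under the guard pin and it can be drawn up, then lift the gauge off by it so that the sleeve snaps forward again. Then set it upright on the vessel's nipple and, leaving the sleeve free to move, press it down by the gauge until it is fully home and the sleeve has snapped forward. It all goes with light force, so never force or tug a coupling that does not yield, and leave the other things on the bench where they lie.

Things in the scene. Friction and masses are not known exactly. Their poses are not given: they have to be found in the camera images.
- gauge: Check gauge, one loose steel piece, 0.15 to 0.22 kg, 52 mm tall, upright and round about its z (up, to the dial): quick-coupling socket (25.6 mm tube, sleeve round it) under a small dial gauge, dial up. Origin at the mouth. Coupled, three pawls inside hold it under the nipple's collar with 0.5 mm play: neither case nor body can be pulled off. It can turn on the nipple, but rubs there.
- gauge_mouth (a point): Centre of the socket's open mouth, the gauge's underside; z up its axis. Bore 20 mm wide, narrowing to 12 mm from 15.5 mm above the mouth; the three pawls stand 7 mm from the axis, 5 to 8.5 mm above the mouth. Home on a nipple, the mouth rests on the shoulder and this point lies on the port point. Set loosely on a nipple, it stands by itself, mouth about 9 mm above the shoulder.
- gauge_case (a point): Centre of the round gauge case, 45 mm above the mouth: 27 mm in diameter, upright sides from 38 to 51.5 mm above the mouth, flat top at 51.5 mm. Rigid with the socket. Grip its sides, or push on its top, to press the loosely set gauge home: about 12 N, its pawls ride over cone and collar and push the free sleeve back up to 5 mm, then it drops on the rigid shoulder.
- sleeve_grip (a point): Point on the gauge's axis, 14.5 mm above the mouth, at mid-height of the knurled sleeve when it is forward; fixed to the gauge's body. Sleeve: outer diameter 34.4 mm, 24 mm tall, the widest part: grip it across from above, the narrower case (top 37 mm above this point) between the fingers. A gauge held by its sleeve cannot be pushed home: the sleeve must be free to ride back.
- guard_pin (a point): Guard pin, 3 mm thick, standing out of the body just above the sleeve's rim (body's +x side), 16.5 mm from the axis, 29.5 mm above the mouth. It stops the sleeve after 1.5 mm of lift unless the 6.5 mm notch in the rim is under it (to about 0.11 rad). Unlifted, or held lightly down, the sleeve turns freely on the gauge (under 0.005 N m); lifted against the pin it binds and drags the gauge round.
- sleeve (a joint): How far the sleeve is drawn back, towards the dial, in m: 0 (to -0.0005) forward, 0.007 fully back; spring 3.6 to 6.8 N. Lifted with the notch under the pin, it opens the pawls after 4.5 mm and the gauge comes off with it; then it snaps forward. The sleeve's angle is not measured: at the start it must be turned 0.3 to 1.2 rad clockwise seen from above to bring the notch under the pin.
- outlet: Bench air outlet, fixed: grey pedestal with a 68 mm round foot, a 42 mm body and a black knob at its side (on its -x side, top 45 mm above the bench, reaching 45 mm from the axis); an upright brass nipple on top, on which the gauge sits at the start. Origin at the centre of its foot, on the bench.
- outlet_port (a point): On the axis of the outlet's nipple, at its flat brass shoulder (30 mm across) on which the mouth rests, 62 mm above the bench; z up. Nipple as on the vessel.
- vessel: Leak-test vessel, fixed: stainless pot 80 mm in diameter, its lid held by six hexagon bolts (tops 60 mm above the bench), an upright brass nipple in the middle, free at the start. Origin at the centre of its underside, on the bench.
- vessel_port (a point): On the axis of the vessel's nipple, at its flat brass shoulder, 70 mm above the bench; z up. Both nipples stand 33.5 mm above their shoulder: a guide nose 10 mm in diameter (7 mm at the tip) from there down to 15 mm, a 45 degree cone to 12 mm, a locking collar 18 mm in diameter from 12 to 9 mm, a groove under it.
- wrench: Small double open-end wrench, 115 x 23 x 5 mm, lying loose on the bench; origin at the centre of its underside. Leave it alone.
- marker: Lab marker, 136 x 16 x 17 mm, lying loose on the bench; origin at the centre of its underside. Leave it alone.
- syringe_filter: Round white syringe filter, 27 mm in diameter, 19 mm tall, loose on the bench; origin at the centre of its underside. Leave it alone.
- syringe: Plastic syringe, 88 x 26 x 21 mm, lying loose behind the work; origin at the centre of its underside. Leave it alone.
There are look-alikes about, which are no part of the job. What is shaped like the vessel but turquoise is not meant. What is shaped like the outlet but red is not meant.

How it is judged:
On the way, in this order (a step that is already met when the one before it is completed fails the run):
1. the sleeve is drawn back while the gauge is still on the outlet's nipple (value of joint sleeve above 0.0035 m and distance between gauge_mouth and outlet_port below 0.006 m), for 0.02 s.
2. the gauge is clear of the outlet and its sleeve has snapped forward (distance between gauge_mouth and outlet_port above 0.04 m and value of joint sleeve below 0.0015 m), for 0.1 s.
3. the gauge is fully home on the vessel's nipple with the sleeve forward (horizontal distance between gauge_mouth and vessel_port below 0.003 m and z of gauge_mouth in the frame of vessel_port between -0.0025 and 0.0025 m and angle between gauge_mouth's own z axis and vertical below 0.1 rad and value of joint sleeve below 0.0015 m), for 0.2 s.
At the end, for the whole second after the job is handed in: The gauge stands upright (within 0.1 rad) on the leak-test vessel's nipple, its mouth within 3 mm sideways and 2.5 mm in height of the shoulder, its sleeve within 1.5 mm of fully forward, at rest and released (all of step 3 and linear speed of gauge below 0.01 m/s); the robot touches nothing.
It fails at once if the coupling is forced on the vessel (more than 60 N) (contact force between gauge and vessel above 60 N).
It fails at once if the coupling is forced on the outlet (more than 60 N) (contact force between gauge and outlet above 60 N).
It fails at once if one of the loose things on the bench is moved by more than 30 mm (distance of any of wrench, marker, syringe_filter, syringe from where it was at the start of the episode above 0.03 m).
It also fails if it takes over 72 s, if anything falls off the work surface, if the arm or the gripper's body presses on something with over 40 N, if the wrist force passes 120 N, or if a joint passes its speed limit or range.

## Working session

There is one attempt and no reset: what is moved stays moved. The work goes in short steps, Python scripts to look and compute and a tool call to move; the robot and the scene stay as the last step left them, time stands still between calls to the robot, and variables do not carry over. Pictures are saved under pics/ and viewed, at most 10 in all, crops included, and the job is handed in when it is done.

Besides the shell and the picture viewer there is one more tool, called after "Call:" as a command line: name --argument value ..., lists and objects as JSON in quotes. send_rows: Moves the arm, as the interface text tells. Its arguments: {"type":"object","properties":{"plan":{"type":"array","items":{"type":"object","properties":{"linear":{"type":"array","items":{"type":"number"}},"rot":{"type":"array","items":{"type":"number"}},"grip":{"type":"number"}}}},"newtons":{"type":"number"}},"required":["plan"]}

```bash
mkdir -p pics; cat > h.py <<'E'
import numpy as np, cv2
from bench import arm
def cam(n): return arm.read_camera(n)
def K(c): return np.array([[c['fx'],0,c['cx']],[0,c['fy'],c['cy']],[0,0,1.]])
def ray(c,u,v):
    p=cv2.undistortPoints(np.array([[[u,v]]],float),K(c),np.array(c['D']))[0,0]
    R=cv2.Rodrigues(np.array(c['rvec'],float))[0]; t=np.array(c['tvec'],float).ravel()
    return -R.T@t, R.T@np.array([p[0],p[1],1.])
def onz(c,u,v,z):
    o,d=ray(c,u,v); return o+d*(z-o[2])/d[2]
def proj(c,P):
    return cv2.projectPoints(np.array(P,float).reshape(-1,1,3),np.array(c['rvec'],float),np.array(c['tvec'],float),K(c),np.array(c['D']))[0].reshape(-1,2)
E
python3 - <<'E'
from h import *
for n in('top','side'):
    c=cam(n); cv2.imwrite(f'pics/{n}0.png',c['color']); print(n,ray(c,320,240),c['fx'])
print(arm.read_state()); print(arm.tip_reach)
E
```

```text
top (array([ 0.42983766, -0.05704879,  1.65135196]), array([ 0.08429557, -0.00484099, -0.99646044])) 551.8480994627654
side (array([0.33630306, 0.71696346, 1.4178227 ]), array([ 0.12429454, -0.51180097, -0.85020506])) 539.0923670754048
{'t': 0.1, 'joint_positions': array([-1.35291592,  0.4693645 , -0.04857653,  1.53359389,  0.02409087,
        1.14101731, -0.08226297]), 'qvel': array([-0.00120439, -0.00230838, -0.00082082, -0.00239523,  0.00075318,
        0.00038525, -0.0007348 ]), 'tau': array([ 8.70975018e-04, -5.11516321e+01, -4.69896896e-02, -2.38390142e+01,
        1.07585473e-02,  4.33634748e-03, -2.92241404e-07]), 'ee_pos': array([0.1647604 , 0.65405217, 0.24435556]), 'ee_rot': array([-3.13979590e+00,  6.41684954e-05,  2.89485852e+00]), 'contact_force': array([ 0.63844688,  0.90909422, -0.26295261]), 'torque': array([ 0.02717454, -0.00976356, -0.07009472]), 'finger_force': 0.0, 'opening': 0.08544443974762732}
0.014
```

View pics/top0.png

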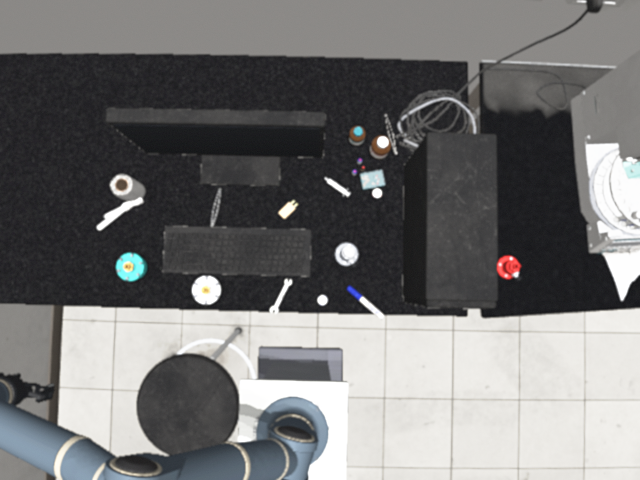

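View pics/side0.png

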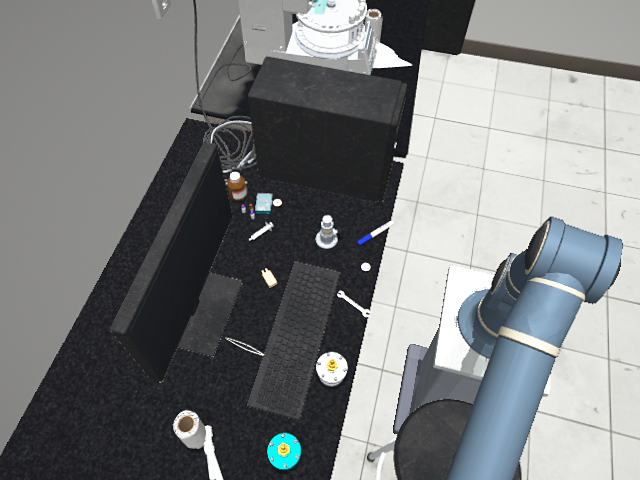

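Top view: the gauge on the grey outlet is at about (346,253), and the steel vessel is at (206,290). The look-alikes are the turquoise vessel at (131,267) and the red outlet at (509,267). The loose things are the wrench (281,295), filter (322,300), marker (366,300) and syringe (337,186). In the side view the gauge is at (327,230) and the vessel at (332,368). My choice is the grey outlet and the steel vessel, which I'll check in one close crop.

```bash
python3 - <<'E'
from h import *
t,s=cv2.imread('pics/top0.png'),cv2.imread('pics/side0.png')
f=lambda im,x,y:cv2.resize(im[y-25:y+25,x-33:x+33],(396,300),interpolation=cv2.INTER_CUBIC)
cv2.imwrite('pics/crop0.png',np.vstack([np.hstack([f(t,346,253),f(t,206,290)]),np.hstack([f(s,327,230),f(s,332,368)])]))
t,s=cam('top'),cam('side')
print(onz(t,346,251,.11),onz(s,327,218,.11)); print(onz(t,206,290,.1),onz(s,332,363,.1))
E
```

```text
[ 0.53126251 -0.1380863   0.11      ] [ 0.52693164 -0.14892465  0.11      ]
[0.41176051 0.25166993 0.1       ] [0.40774676 0.26731123 0.1       ]
```

View pics/crop0.png

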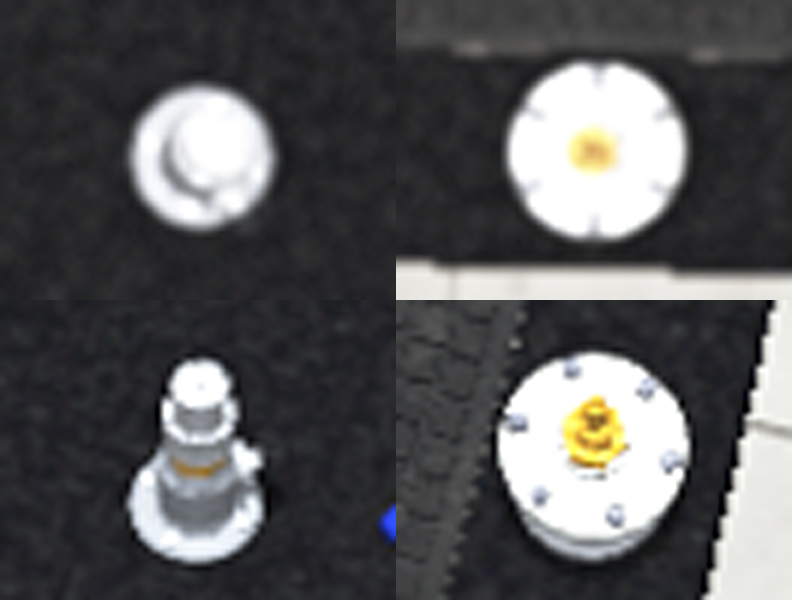

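The crop confirms the choice: the silver gauge sits on the grey outlet, its case top at top (348.5,252.7) and side (327,218.5). The vessel is steel with six bolts and a free brass nipple at top (205.5,290). The outlet's knob points toward -x and slightly -y. Next I'll triangulate these.

```bash
cat >> h.py <<'E'
def tri(rs):
    A=np.zeros((3,3));b=np.zeros(3);L=[]
    for o,d in rs:
        d=d/np.linalg.norm(d);M=np.eye(3)-np.outer(d,d);A+=M;b+=M@o;L.append((o,M))
    p=np.linalg.solve(A,b); return p,[round(1e3*np.linalg.norm(M@(p-o)),2) for o,M in L]
def yellow(im,x,y,r=20):
    h=cv2.cvtColor(im,cv2.COLOR_BGR2HSV)[y-r:y+r,x-r:x+r].astype(int)
    w=np.where((h[...,0]>10)&(h[...,0]<35),np.clip(h[...,1]-60,0,None),0).astype(float)
    Y,X=np.mgrid[y-r:y+r,x-r:x+r]; return (w*X).sum()/w.sum(),(w*Y).sum()/w.sum(),(w>60).sum()
E
python3 - <<'E'
from h import *
t,s=cam('top'),cam('side')
yt,ys=yellow(t['color'],206,290,14),yellow(s['color'],332,363,14)
print('yellow',yt,ys,tri([ray(t,*yt[:2]),ray(s,*ys[:2])]))
print('bolts side',onz(s,331.4,366.2,.06), 'yel top',onz(t,*yt[:2],.08),'yel side',onz(s,*ys[:2],.08))
# bright blobs
for n,c,(x,y) in(('top',t,(346,253)),('side',s,(327,230))):
    g=cv2.cvtColor(c['color'],cv2.COLOR_BGR2GRAY)
    print(n); 
    r=16
    print(g[y-18:y+14,x-12:x+14] if n=='side' else g[y-13:y+13,x-13:x+14])
a=(348.0,252.2);b=(326.8,218.2)
print('case',tri([ray(t,*a),ray(s,*b)]),onz(t,*a,.1135),onz(s,*b,.1135))
print('foot',onz(t,346.2,253.7,.008),onz(s,326.5,238.8,.008))
E
```

```text
yellow (np.float64(205.22090729783037), np.float64(289.8165680473373), np.int64(15)) (np.float64(331.4883431768729), np.float64(364.79535799399025), np.int64(82)) (array([0.41077797, 0.26064755, 0.06563845]), [np.float64(1.05), np.float64(1.05)])
bolts side [0.4093655  0.26227787 0.06      ] yel top [0.41198185 0.25789884 0.08      ] yel side [0.40895646 0.26537294 0.08      ]
top
[[ 40  42  43  39  40  41  41  40  39  39  33  32  34  32  31  34  38  39
   38  33  35  36  41  42  39  41  41]
 [ 39  41  39  39  40  39  39  41  41  44  44  51  60  60  58  50  44  40
   34  33  33  38  47  46  39  37  35]
 [ 39  41  40  37  35  36  37  45  61  77  91 110 129 128 123 108  92  79
   58  41  36  41  46  47  41  34  32]
 [ 40  39  35  32  31  33  52  81 116 149 167 186 204 205 201 192 181 162
  125  89  59  45  45  46  40  35  36]
 [ 39  37  33  29  31  52  99 149 186 219 231 235 239 240 244 253 254 241
  205 162 117  72  46  40  37  35  36]
 [ 35  34  29  31  53 101 162 214 237 242 241 241 242 244 252 255 255 255
  242 227 183 124  73  44  33  30  37]
 [ 34  30  32  51 102 161 218 241 244 
[... 5265 characters left out ...]
1  15  24  26]
 [ 69 201 238 238 232 191 125 100 103 107 112 113 113 109 101 101 105 115
  227 231 234 242 159  17  29  36]
 [ 44 196 240 239 234 224 170 120 111 105 107 112 109 106 103 111 120 175
  252 255 247 225 146  29  41  42]
 [ 32 165 232 239 240 237 206 169 148 125 120 120 119 120 132 141 180 233
  254 255 237 151  68  36  42  42]
 [ 34  51 187 237 240 240 239 240 213 156 138 144 144 147 146 182 234 242
  231 200 195 136  31  36  40  40]]
case (array([ 0.52696066, -0.14345467,  0.11690849]), [np.float64(0.65), np.float64(0.65)]) [ 0.52782237 -0.14356106  0.1135    ] [ 0.52681099 -0.14577276  0.1135    ]
foot [ 0.529923   -0.14422139  0.008     ] [ 0.52418474 -0.14113216  0.008     ]
```

```bash
cat >> h.py <<'E'
from scipy.spatial.transform import Rotation as Ro
def go(p,yaw,s=None):
    """tool-frame shift (m) and rotation vector (deg) from the present pose"""
    s=s or arm.read_state(); R=Ro.from_euler('xyz',s['ee_rot']); T=Ro.from_euler('xyz',[np.pi,0,yaw])
    return R.inv().apply(np.array(p)-s['ee_pos']).round(4),(R.inv()*T).as_rotvec(degrees=True).round(2)
E
python3 - <<'E'
from h import *
s=cam('side')
print('tower foot',onz(s,380,198,0),onz(s,257,166,0),'monitor',onz(s,160,378,0))
for p,y in(((.30,.50,.245),2.6),((.46,.22,.245),2.1),((.527,-.144,.2),1.3)): print(go(p,y))
E
```

```text
tower foot [ 0.39620939 -0.3424266   0.        ] [ 0.82367969 -0.3655265   0.        ] monitor [0.84434796 0.39063066 0.        ]
(array([-1.688e-01, -1.168e-01,  1.000e-04]), array([-0.02,  0.  , 16.89]))
(array([-3.923e-01, -3.492e-01,  2.000e-04]), array([-2.000e-02,  1.000e-02,  4.554e+01]))
(array([-0.5462, -0.6858,  0.0453]), array([-1.000e-02,  1.000e-02,  9.138e+01]))
```

Call:
send_rows --plan '[{"linear": [-0.034,-0.023,0],"rot": [0,0,4],"grip": 100},{"linear": [-0.068,-0.047,0],"rot": [0,0,8],"grip": 100},{"linear": [-0.101,-0.07,0],"rot": [0,0,12],"grip": 100},{"linear": [-0.135,-0.094,0],"rot": [0,0,16],"grip": 100},{"linear": [-0.169,-0.117,0],"rot": [0,0,20],"grip": 100},{"linear": [-0.196,-0.147,0],"rot": [0,0,25],"grip": 100},{"linear": [-0.224,-0.177,0],"rot": [0,0,30],"grip": 100},{"linear": [-0.252,-0.207,0],"rot": [0,0,35],"grip": 100},{"linear": [-0.28,-0.237,0],"rot": [0,0,40],"grip": 100},{"linear": [-0.308,-0.267,0],"rot": [0,0,45],"grip": 100}]'

```text
t: 1.18
ee_pos: [0.3989, 0.3186, 0.2456]
ee_rot: [3.141, -0.001, 2.105]
contact_force: [0.6, 0.9, 0.5]
opening: 0.0854
finger_force: 0.0
```

```bash
python3 - <<'E'
from h import *
s=arm.read_state();print(s['t'],s['ee_pos'],s['ee_rot'],s['joint_positions'])
for p,y in(((.46,.22,.245),2.0),((.527,-.144,.2),1.3)): print(go(p,y))
E
```

```text
1.1833 [0.39892933 0.31856575 0.2456189 ] [ 3.14087885e+00 -5.10548681e-04  2.10526929e+00] [-0.95682931  0.19746305  0.23289861  1.92968413 -0.05360592  1.01948653
 -0.16576419]
(array([-0.1159,  0.0023,  0.0006]), array([ 0.04, -0.03,  6.03]))
(array([-0.4633, -0.1254,  0.0453]), array([ 3.000e-02, -4.000e-02,  4.614e+01]))
```

Call:
send_rows --plan '[{"linear": [-0.04,0.001,0],"rot": [0,0,3],"grip": 100},{"linear": [-0.078,0.002,0],"rot": [0,0,6],"grip": 100},{"linear": [-0.116,0,0],"rot": [0,0,9],"grip": 100},{"linear": [-0.153,-0.014,0],"rot": [0,0,14],"grip": 100},{"linear": [-0.19,-0.028,0],"rot": [0,0,19],"grip": 100},{"linear": [-0.228,-0.041,0],"rot": [0,0,24],"grip": 100},{"linear": [-0.265,-0.054,0],"rot": [0,0,29],"grip": 100},{"linear": [-0.303,-0.067,0],"rot": [0,0,34],"grip": 100},{"linear": [-0.34,-0.08,0],"rot": [0,0,39],"grip": 100},{"linear": [-0.378,-0.094,0],"rot": [0,0,44],"grip": 100}]'

```text
t: 2.02
ee_pos: [0.5117, -0.0539, 0.2457]
ee_rot: [3.141, -0.001, 1.338]
contact_force: [1.4, 0.6, -0.3]
opening: 0.0854
finger_force: 0.0
```

```bash
python3 - <<'E'
from h import *
print(go((.527,-.144,.19),1.3))
E
```

```text
(array([-0.0842,  0.0357,  0.0556]), array([ 0.05, -0.05,  2.17]))
```

Call:
send_rows --plan '[{"linear": [-0.03,0.012,0.01],"rot": [0,0,1],"grip": 100},{"linear": [-0.06,0.025,0.03],"rot": [0,0,2],"grip": 100},{"linear": [-0.084,0.036,0.055],"rot": [0,0,2],"grip": 100},{"linear": [-0.084,0.036,0.055],"rot": [0,0,2],"grip": 100},{"linear": [-0.084,0.036,0.055],"rot": [0,0,2],"grip": 100}]'

```text
t: 2.43
ee_pos: [0.5264, -0.1436, 0.1891]
ee_rot: [-3.139, 0.001, 1.303]
contact_force: [0.7, 0.5, -0.4]
opening: 0.0852
finger_force: 0.0
```

```bash
python3 - <<'E'
from h import *
s=arm.read_state();print(s['ee_pos'],s['contact_force'],s['torque']);print(go((.527,-.144,.079),1.3))
c=cam('side');cv2.imwrite('pics/s1.png',cv2.resize(c['color'][170:290,250:410],(800,600),interpolation=cv2.INTER_CUBIC))
print(proj(c,[s['ee_pos'],[.527,-.144,.1135]]))
E
```

```text
[ 0.52642755 -0.14364713  0.18905582] [ 0.74377952  0.49334699 -0.36362098] [ 0.07283103  0.02966607 -0.00201236]
(array([-1.000e-04,  1.000e-03,  1.101e-01]), array([-0.17,  0.06,  0.17]))
[[327.34058966 203.68869335]
 [326.58691733 218.67236041]]
```

View pics/s1.png

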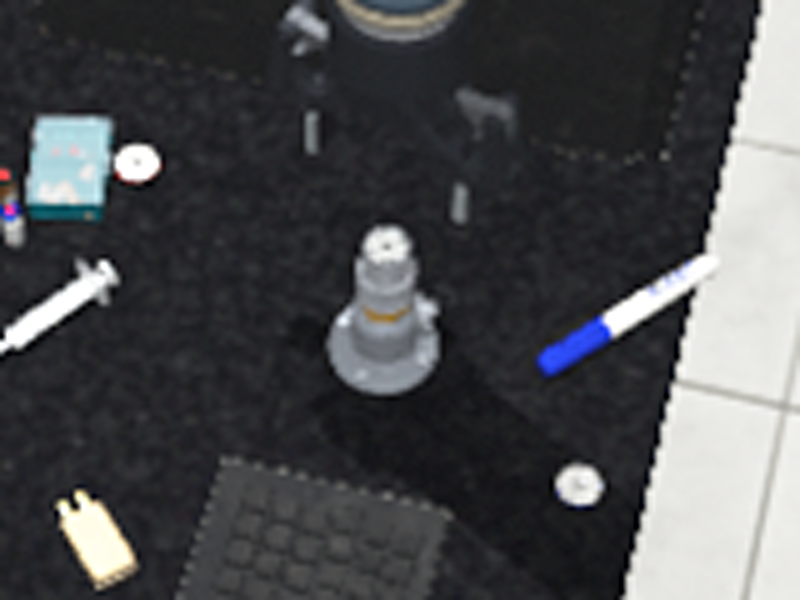

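The crop shows the pads straddling the gauge: tips at (312,150) and (460,220), midpoint in line with the case top at (387,245). I'll descend and grip lightly.

Call:
send_rows --plan '[{"linear": [0,0.0005,0.03],"rot": [0,0,0],"grip": 100},{"linear": [0,0.0005,0.06],"rot": [0,0,0],"grip": 80},{"linear": [0,0.0005,0.09],"rot": [0,0,0],"grip": 70},{"linear": [0,0.0005,0.115],"rot": [0,0,0],"grip": 60},{"linear": [0,0.0005,0.115],"rot": [0,0,0],"grip": 55},{"linear": [0,0.0005,0.115],"rot": [0,0,0],"grip": 50},{"linear": [0,0.0005,0.115],"rot": [0,0,0],"grip": 50}]' --newtons 20

```text
t: 3.07
ee_pos: [0.5295, -0.1418, 0.0772]
ee_rot: [3.138, -0.001, 1.308]
contact_force: [0.7, -1.1, 0.4]
opening: 0.043
finger_force: 0.0
```

Call:
send_rows --plan '[{"linear": [0,0,0],"rot": [0,0,0],"grip": 40},{"linear": [0,0,0],"rot": [0,0,0],"grip": 30},{"linear": [0,0,0],"rot": [0,0,0],"grip": 30},{"linear": [0,0,0],"rot": [0,0,0],"grip": 30},{"linear": [0,0,0],"rot": [0,0,0],"grip": 30}]'

```text
t: 3.48
ee_pos: [0.5298, -0.1423, 0.0775]
ee_rot: [3.137, -0.002, 1.307]
contact_force: [-0.3, 2.4, 8.5]
opening: 0.0338
finger_force: 19.9
```

```bash
python3 - <<'E'
from h import *
s=arm.read_state();R=Ro.from_euler('xyz',s['ee_rot']).inv()
print(s['ee_pos'],R.apply(s['contact_force']),R.apply(s['torque']),s['opening'])
E
```

```text
[ 0.52984143 -0.14225756  0.07752279] [ 2.28689777 -0.86078712 -8.52548365] [ 0.11672296  0.2783126  -0.02270599] 0.033794594687177215
```

Call:
send_rows --plan '[{"linear": [0,0,-0.001],"rot": [0,0,0],"grip": 30},{"linear": [0,0,-0.001],"rot": [0,0,0],"grip": 30},{"linear": [0,0,-0.001],"rot": [0,0,0],"grip": 30}]'

```text
t: 3.73
ee_pos: [0.5293, -0.1424, 0.0776]
ee_rot: [3.139, -0.001, 1.307]
contact_force: [1.4, 0.6, 6.8]
opening: 0.0338
finger_force: 20.8
```

Call:
send_rows --plan '[{"linear": [0,0,-0.001],"rot": [0,0,0],"grip": 30},{"linear": [0,0,-0.002],"rot": [0,0,0],"grip": 30},{"linear": [0,0,-0.002],"rot": [0,0,0],"grip": 30},{"linear": [0,0,-0.002],"rot": [0,0,0],"grip": 30}]'

```text
t: 4.07
ee_pos: [0.5291, -0.1423, 0.0783]
ee_rot: [3.139, 0.0, 1.307]
contact_force: [5.1, 0.3, -4.3]
opening: 0.0338
finger_force: 20.4
```

```bash
python3 - <<'E'
from h import *
s=arm.read_state();R=Ro.from_euler('xyz',s['ee_rot']).inv()
print(s['ee_pos'],R.apply(s['contact_force']),R.apply(s['torque']),s['opening'])
E
```

```text
[ 0.52909221 -0.14230574  0.0782769 ] [1.60137815 4.85274561 4.34256454] [-1.11256625  0.37773236 -0.0021137 ] 0.03376244364381919
```

Call:
send_rows --plan '[{"linear": [0,0,0.001],"rot": [0,0,0],"grip": 30},{"linear": [0,0,0.001],"rot": [0,0,4],"grip": 30},{"linear": [0,0,0.001],"rot": [0,0,8],"grip": 30},{"linear": [0,0,0.001],"rot": [0,0,12],"grip": 30},{"linear": [0,0,0.001],"rot": [0,0,16],"grip": 30},{"linear": [0,0,0.001],"rot": [0,0,20],"grip": 30},{"linear": [0,0,0.001],"rot": [0,0,20],"grip": 30}]'

```text
t: 4.65
ee_pos: [0.5306, -0.1429, 0.0778]
ee_rot: [3.136, -0.001, 0.955]
contact_force: [8.5, -0.4, -3.5]
opening: 0.0336
finger_force: 20.4
```

```bash
python3 - <<'E'
from h import *
s=arm.read_state();R=Ro.from_euler('xyz',s['ee_rot']).inv()
print(s['ee_pos'],R.apply(s['contact_force']),R.apply(s['torque']),s['opening'])
E
```

```text
[ 0.53061642 -0.14294657  0.07779224] [4.54172323 7.1719487  3.51735749] [-1.393633    0.76889662 -0.05864815] 0.033560695181258725
```

Call:
send_rows --plan '[{"linear": [0.0012,0.0016,0.001],"rot": [0,0,0],"grip": 30},{"linear": [0.0012,0.0016,0.001],"rot": [0,0,0],"grip": 30},{"linear": [0.0012,0.0016,0.001],"rot": [0,0,0],"grip": 30}]'

```text
t: 4.9
ee_pos: [0.5308, -0.143, 0.0775]
ee_rot: [3.14, -0.001, 0.957]
contact_force: [0.6, 0.2, 8.6]
opening: 0.034
finger_force: 21.5
```

```bash
cat > st.py <<'E'
from h import *
s=arm.read_state();R=Ro.from_euler('xyz',s['ee_rot']).inv()
print(s['t'],s['ee_pos'].round(4),s['ee_rot'].round(3),'Fw',s['contact_force'].round(1),'Ft',R.apply(s['contact_force']).round(1),'Tt',R.apply(s['torque']).round(2),s['opening'].__round__(4))
E
python3 st.py
```

```text
4.9 [ 0.5308 -0.143   0.0775] [ 3.14e+00 -1.00e-03  9.57e-01] Fw [0.6 0.2 8.6] Ft [ 0.5  0.4 -8.6] Tt [-0.2   0.25 -0.01] 0.034
```

Call:
send_rows --plan '[{"linear": [0,0,-0.001],"rot": [0,0,0],"grip": 30},{"linear": [0,0,-0.002],"rot": [0,0,0],"grip": 30},{"linear": [0,0,-0.0025],"rot": [0,0,0],"grip": 30},{"linear": [0,0,-0.0025],"rot": [0,0,0],"grip": 30}]'

```text
t: 5.23
ee_pos: [0.5307, -0.1428, 0.0787]
ee_rot: [3.139, 0.0, 0.957]
contact_force: [6.2, -1.1, -4.2]
opening: 0.0336
finger_force: 20.4
```

```bash
python3 st.py
```

```text
5.2333 [ 0.5307 -0.1428  0.0787] [3.139 0.    0.957] Fw [ 6.2 -1.1 -4.2] Ft [2.7 5.7 4.2] Tt [-1.16  0.45 -0.03] 0.0336
```

Call:
send_rows --plan '[{"linear": [0,0,-0.001],"rot": [0,0,0],"grip": 30},{"linear": [0,0,-0.002],"rot": [0,0,0],"grip": 30},{"linear": [0,0,-0.002],"rot": [0,0,0],"grip": 30}]'

```text
t: 5.48
ee_pos: [0.5307, -0.1428, 0.0803]
ee_rot: [3.139, 0.001, 0.957]
contact_force: [6.2, -1.8, -7.6]
opening: 0.0339
finger_force: 21.0
```

```bash
python3 st.py
```

```text
5.4833 [ 0.5307 -0.1428  0.0803] [3.139e+00 1.000e-03 9.570e-01] Fw [ 6.2 -1.8 -7.6] Ft [2.1 6.1 7.6] Tt [-1.28  0.55 -0.01] 0.0339
```

Call:
send_rows --plan '[{"linear": [0,0,-0.001],"rot": [0,0,0],"grip": 30},{"linear": [0,0,-0.0015],"rot": [0,0,0],"grip": 30},{"linear": [0,0,-0.0015],"rot": [0,0,0],"grip": 30}]'

```text
t: 5.73
ee_pos: [0.5306, -0.1427, 0.0811]
ee_rot: [3.139, 0.001, 0.958]
contact_force: [8.2, -2.4, -12.8]
opening: 0.034
finger_force: 21.5
```

```bash
python3 st.py
```

```text
5.7333 [ 0.5306 -0.1427  0.0811] [3.139e+00 1.000e-03 9.580e-01] Fw [  8.2  -2.4 -12.8] Ft [ 2.8  8.1 12.8] Tt [-1.69  0.65 -0.01] 0.034
```

Blocked: the force rises steeply. I'll lower, turn 9° and test again.

Call:
send_rows --plan '[{"linear": [0,0,0.003],"rot": [0,0,0],"grip": 30},{"linear": [0,0,0.0055],"rot": [0,0,0],"grip": 30},{"linear": [0,0,0.0055],"rot": [0,0,0],"grip": 30},{"linear": [0,0,0.0055],"rot": [0,0,4.5],"grip": 30},{"linear": [0,0,0.0055],"rot": [0,0,9],"grip": 30},{"linear": [0,0,0.0055],"rot": [0,0,9],"grip": 30}]'

```text
t: 6.23
ee_pos: [0.5314, -0.1433, 0.0776]
ee_rot: [3.138, -0.001, 0.799]
contact_force: [5.1, -2.0, 3.9]
opening: 0.034
finger_force: 23.0
```

```bash
python3 st.py
```

```text
6.2333 [ 0.5314 -0.1433  0.0776] [ 3.138e+00 -1.000e-03  7.990e-01] Fw [ 5.1 -2.   3.9] Ft [ 2.2  5.1 -3.9] Tt [-0.98  0.4  -0.01] 0.034
```

Call:
send_rows --plan '[{"linear": [0,0,-0.0015],"rot": [0,0,0],"grip": 30},{"linear": [0,0,-0.003],"rot": [0,0,0],"grip": 30},{"linear": [0,0,-0.0045],"rot": [0,0,0],"grip": 30},{"linear": [0,0,-0.0055],"rot": [0,0,0],"grip": 30},{"linear": [0,0,-0.0055],"rot": [0,0,0],"grip": 30}]'

```text
t: 6.65
ee_pos: [0.5312, -0.1431, 0.0811]
ee_rot: [3.137, 0.001, 0.803]
contact_force: [10.6, -3.8, -13.7]
opening: 0.0339
finger_force: 22.1
```

```bash
python3 st.py
```

```text
6.65 [ 0.5312 -0.1431  0.0811] [3.137e+00 1.000e-03 8.030e-01] Fw [ 10.6  -3.8 -13.7] Ft [ 4.6 10.2 13.7] Tt [-2.14  0.98 -0.1 ] 0.0339
```

Call:
send_rows --plan '[{"linear": [0.0002,0.0006,0.003],"rot": [0,0,0],"grip": 30},{"linear": [0.0005,0.0012,0.0055],"rot": [0,0,0],"grip": 30},{"linear": [0.0005,0.0012,0.0055],"rot": [0,0,0],"grip": 30},{"linear": [0.0005,0.0012,0.0055],"rot": [0,0,4.5],"grip": 30},{"linear": [0.0005,0.0012,0.0055],"rot": [0,0,9],"grip": 30},{"linear": [0.0005,0.0012,0.0055],"rot": [0,0,9],"grip": 30},{"linear": [0.0005,0.0012,0.003],"rot": [0,0,9],"grip": 30},{"linear": [0.0005,0.0012,0.001],"rot": [0,0,9],"grip": 30},{"linear": [0.0005,0.0012,0],"rot": [0,0,9],"grip": 30},{"linear": [0.0005,0.0012,0],"rot": [0,0,9],"grip": 30}]'

```text
t: 7.48
ee_pos: [0.5318, -0.1438, 0.0812]
ee_rot: [3.138, 0.001, 0.645]
contact_force: [9.2, -5.1, -13.4]
opening: 0.034
finger_force: 22.3
```

```bash
python3 st.py
```

```text
7.4833 [ 0.5318 -0.1438  0.0812] [3.138e+00 1.000e-03 6.450e-01] Fw [  9.2  -5.1 -13.4] Ft [ 4.3  9.5 13.5] Tt [-1.84  0.98 -0.03] 0.034
```

Call:
send_rows --plan '[{"linear": [0.0003,0.0006,0.003],"rot": [0,0,0],"grip": 30},{"linear": [0.0003,0.0006,0.0055],"rot": [0,0,0],"grip": 30},{"linear": [0.0003,0.0006,0.0055],"rot": [0,0,0],"grip": 30},{"linear": [0.0003,0.0006,0.0055],"rot": [0,0,4.5],"grip": 30},{"linear": [0.0003,0.0006,0.0055],"rot": [0,0,9],"grip": 30},{"linear": [0.0003,0.0006,0.0055],"rot": [0,0,9],"grip": 30},{"linear": [0.0003,0.0006,0.003],"rot": [0,0,9],"grip": 30},{"linear": [0.0003,0.0006,0.001],"rot": [0,0,9],"grip": 30},{"linear": [0.0003,0.0006,0],"rot": [0,0,9],"grip": 30},{"linear": [0.0003,0.0006,0],"rot": [0,0,9],"grip": 30}]'

```text
t: 8.32
ee_pos: [0.5324, -0.1443, 0.0821]
ee_rot: [3.138, -0.0, 0.488]
contact_force: [7.7, -4.8, -5.7]
opening: 0.0337
finger_force: 22.9
```

```bash
python3 st.py
```

```text
8.3167 [ 0.5324 -0.1443  0.0821] [ 3.138 -0.     0.488] Fw [ 7.7 -4.8 -5.7] Ft [4.5 7.8 5.8] Tt [-1.48  0.9  -0.04] 0.0337
```

It yields: higher lift at 5.7 N instead of 13 N. I'll draw it up.

Call:
send_rows --plan '[{"linear": [0.0003,0.0005,-0.001],"rot": [0,0,0],"grip": 30},{"linear": [0.0005,0.0008,-0.002],"rot": [0,0,0],"grip": 30},{"linear": [0.0005,0.0008,-0.003],"rot": [0,0,0],"grip": 30},{"linear": [0.0005,0.0008,-0.003],"rot": [0,0,0],"grip": 30}]'

```text
t: 8.65
ee_pos: [0.5324, -0.1444, 0.0847]
ee_rot: [3.14, 0.001, 0.488]
contact_force: [4.8, -3.2, -4.4]
opening: 0.0339
finger_force: 23.1
```

```bash
python3 st.py
```

```text
8.65 [ 0.5324 -0.1444  0.0847] [3.14e+00 1.00e-03 4.88e-01] Fw [ 4.8 -3.2 -4.4] Ft [2.7 5.  4.4] Tt [-1.15  0.68  0.  ] 0.0339
```

Drawn back about 7 mm at only 4 N, so it is free. Lifting on.

Call:
send_rows --plan '[{"linear": [0,0,-0.002],"rot": [0,0,0],"grip": 30},{"linear": [0,0,-0.005],"rot": [0,0,0],"grip": 30},{"linear": [0,0,-0.01],"rot": [0,0,0],"grip": 30},{"linear": [0,0,-0.016],"rot": [0,0,0],"grip": 30},{"linear": [0,0,-0.024],"rot": [0,0,0],"grip": 30},{"linear": [0,0,-0.034],"rot": [0,0,0],"grip": 30},{"linear": [0,0,-0.046],"rot": [0,0,0],"grip": 30},{"linear": [0,0,-0.06],"rot": [0,0,0],"grip": 30},{"linear": [0,0,-0.08],"rot": [0,0,0],"grip": 30},{"linear": [0,0,-0.08],"rot": [0,0,0],"grip": 30}]'

```text
t: 9.48
ee_pos: [0.534, -0.1444, 0.1689]
ee_rot: [3.139, -0.005, 0.487]
contact_force: [0.5, -0.9, -1.7]
opening: 0.0335
finger_force: 23.5
```

```bash
python3 st.py; python3 - <<'E'
from h import *
c=cam('side');cv2.imwrite('pics/s2.png',cv2.resize(c['color'][130:250,250:410],(800,600),interpolation=cv2.INTER_CUBIC))
s=arm.read_state();print(proj(c,[s['ee_pos']]))
E
```

```text
9.4833 [ 0.534  -0.1444  0.1689] [ 3.139 -0.005  0.487] Fw [ 0.5 -0.9 -1.7] Ft [-0.   1.   1.7] Tt [-0.02  0.01 -0.02] 0.0335
[[324.80398825 207.5974642 ]]
```

View pics/s2.png

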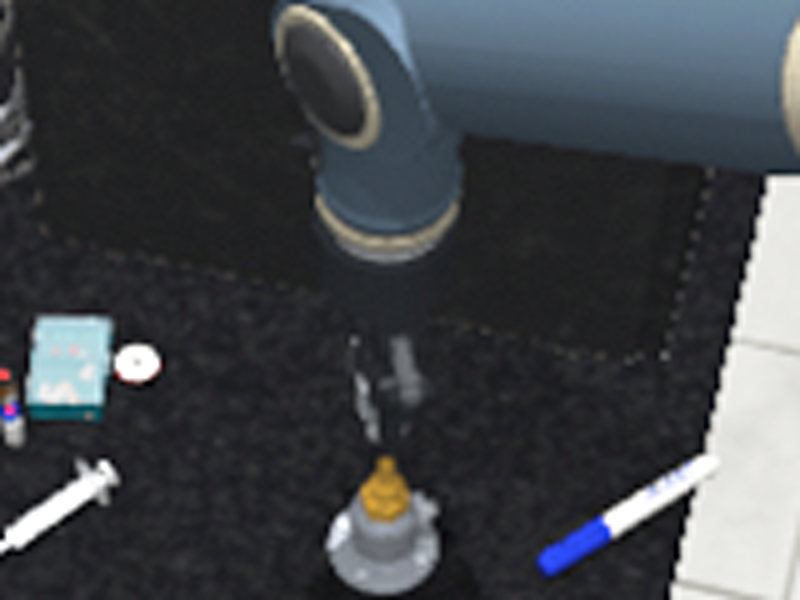

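The gauge is held and the outlet's nipple is bare at (385,490) in the crop. I'll keep this tool yaw and use the image offset between the two nipples, so grip offset and calibration bias cancel.

```bash
python3 - <<'E'
from h import *
t,s=cam('top'),cam('side')
o=yellow(s['color'],327,227,14);v=yellow(s['color'],332,363,14);vt=yellow(t['color'],206,290,14);ot=yellow(t['color'],347,252,14)
print(o,v,ot,vt)
a=onz(s,*o[:2],.075);b=onz(s,*v[:2],.083);print('side',a,b,b-a)
R=lambda c:cv2.Rodrigues(np.array(c['rvec'],float))[0]
# shoulder outline check: project guesses
print(proj(s,[[.5275,-.147,.062],[.5275,-.147,.0955],b*[1,1,0]+[0,0,.07],b*[1,1,0]+[0,0,.1035]]))
im=np.hstack([cv2.resize(s['color'][y-15:y+15,312:342],(390,390),interpolation=cv2.INTER_NEAREST) for y in(227,363)]);cv2.imwrite('pics/nip.png',im)
E
```

```text
(np.float64(326.56022547468353), np.float64(227.84068433544303), np.int64(85)) (np.float64(331.4910501810657), np.float64(364.7933781686498), np.int64(82)) (np.float64(nan), np.float64(nan), np.int64(0)) (np.float64(205.2216108054027), np.float64(289.8109054527264), np.int64(14))
side [ 0.52457644 -0.13756337  0.075     ] [0.40878815 0.26637882 0.083     ] [-0.1157883   0.40394219  0.008     ]
[[326.30075584 227.44678555]
 [326.54197661 221.24036627]
 [331.343711   366.48168536]
 [331.7282606  362.07595725]]h.py:21: RuntimeWarning: invalid value encountered in scalar divide
  Y,X=np.mgrid[y-r:y+r,x-r:x+r]; return (w*X).sum()/w.sum(),(w*Y).sum()/w.sum(),(w>60).sum()
```

View pics/nip.png

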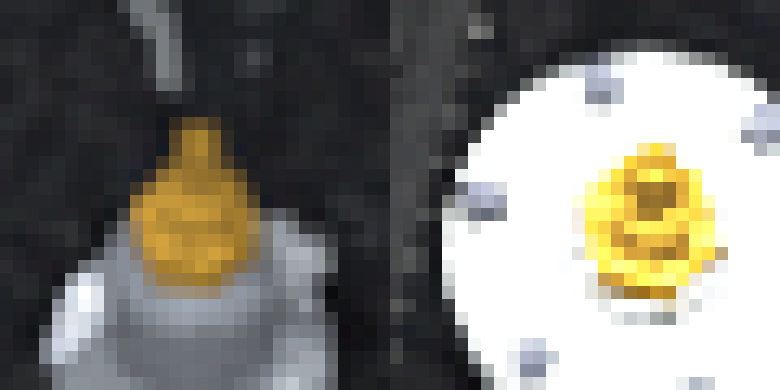

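```bash
python3 - <<'E'
from h import *
from scipy.optimize import least_squares
s=cam('side');t=cam('top')
def rows(x,y,z):
    a=np.linspace(0,2*np.pi,60)
    ring=lambda r,h:proj(s,np.c_[x+r*np.cos(a),y+r*np.sin(a),np.full(60,z+h)])
    tip,sh=ring(.0035,.0335),ring(.015,0)
    return tip[:,1].min(),sh[:,1].max(),(sh[:,0].min()+sh[:,0].max())/2,tip[:,0].mean()
for n,z,m in(('outlet',.062,(220.6,234.2,326.5)),('vessel',.07,(358.6,370.4,331.2))):
    for k in(0,1):
        f=lambda p:[rows(*p,z)[k]-m[k],rows(*p,z)[2]-m[2]]
        p=least_squares(f,[.5,0.]).x;print(n,'tip' if k==0 else 'bottom',p,rows(*p,z))
print('top vessel tip guess',onz(t,205.22,289.81,.09))
print(proj(t,[[.41,.262,.1035],[.41,.262,.07]]))
E
```

```text
outlet tip [ 0.52662548 -0.14596508] (np.float64(220.6), np.float64(231.99964759191116), np.float64(326.5), np.float64(326.72343561539066))
outlet bottom [ 0.52469996 -0.13842758] (np.float64(222.79687630182903), np.float64(234.2), np.float64(326.5), np.float64(326.7239453340774))
vessel tip [0.41047529 0.26116222] (np.float64(358.6000000000007), np.float64(370.1382315086703), np.float64(331.19999999999993), np.float64(331.5561735566433))
vessel bottom [0.41031084 0.26182075] (np.float64(358.8619284369872), np.float64(370.40000000000043), np.float64(331.2000000000001), np.float64(331.5562640753317))
top vessel tip guess [0.41211389 0.25589788 0.09      ]
[[202.06327393 290.52919416]
 [204.46596497 290.44973031]]
```

```bash
python3 - <<'E'
from h import *
print(go((.4164,.2626,.17),.487))
E
```

```text
(array([ 0.0877, -0.4125, -0.005 ]), array([-0.09,  0.08, -0.02]))
```

Call:
send_rows --plan '[{"linear": [0.003,-0.012,0],"rot": [0,0,0],"grip": 30},{"linear": [0.009,-0.042,0],"rot": [0,0,0],"grip": 30},{"linear": [0.017,-0.08,0],"rot": [0,0,0],"grip": 30},{"linear": [0.025,-0.118,0],"rot": [0,0,0],"grip": 30},{"linear": [0.033,-0.156,0],"rot": [0,0,0],"grip": 30},{"linear": [0.041,-0.194,0],"rot": [0,0,0],"grip": 30},{"linear": [0.049,-0.232,0],"rot": [0,0,0],"grip": 30},{"linear": [0.057,-0.27,0],"rot": [0,0,0],"grip": 30},{"linear": [0.065,-0.308,0],"rot": [0,0,0],"grip": 30},{"linear": [0.073,-0.345,0],"rot": [0,0,0],"grip": 30}]'

```text
t: 10.57
ee_pos: [0.4343, 0.1972, 0.1647]
ee_rot: [-3.141, 0.002, 0.487]
contact_force: [0.1, -0.0, -0.8]
opening: 0.0338
finger_force: 23.5
```

Call:
send_rows --plan '[{"linear": [0.006,-0.03,0],"rot": [0,0,0],"grip": 30},{"linear": [0.011,-0.052,0],"rot": [0,0,0],"grip": 30},{"linear": [0.0147,-0.067,0],"rot": [0,0,0],"grip": 30},{"linear": [0.0147,-0.067,0],"rot": [0,0,0],"grip": 30},{"linear": [0.0147,-0.067,0],"rot": [0,0,0],"grip": 30}]'

```text
t: 10.98
ee_pos: [0.4169, 0.2617, 0.1646]
ee_rot: [3.141, 0.002, 0.488]
contact_force: [1.0, -0.2, -1.4]
opening: 0.0339
finger_force: 23.5
```

```bash
python3 st.py; python3 - <<'E'
from h import *
print(go((.4164,.2626,.13),.487))
E
```

```text
10.9833 [0.4169 0.2617 0.1646] [3.141e+00 2.000e-03 4.880e-01] Fw [ 1.  -0.2 -1.4] Ft [0.8 0.7 1.4] Tt [-0.03  0.01  0.02] 0.0339
(array([ 0.    , -0.0011,  0.0346]), array([0.06, 0.09, 0.07]))
```

Call:
send_rows --plan '[{"linear": [0,-0.001,0.01],"rot": [0,0,0],"grip": 30},{"linear": [0,-0.001,0.025],"rot": [0,0,0],"grip": 30},{"linear": [0,-0.001,0.035],"rot": [0,0,0],"grip": 30},{"linear": [0,-0.001,0.045],"rot": [0,0,0],"grip": 30},{"linear": [0,-0.001,0.055],"rot": [0,0,0],"grip": 30},{"linear": [0,-0.001,0.055],"rot": [0,0,0],"grip": 30}]'

```text
t: 11.48
ee_pos: [0.4162, 0.2612, 0.1083]
ee_rot: [3.141, 0.004, 0.485]
contact_force: [-1.4, -0.3, -1.3]
opening: 0.0335
finger_force: 23.5
```

```bash
python3 st.py
```

```text
11.4833 [0.4162 0.2612 0.1083] [3.141 0.004 0.485] Fw [-1.4 -0.3 -1.3] Ft [-1.4 -0.4  1.3] Tt [ 0.06 -0.09 -0.  ] 0.0335
```

Call:
send_rows --plan '[{"linear": [0,-0.0005,0.003],"rot": [0,0,0],"grip": 30},{"linear": [0,-0.0005,0.006],"rot": [0,0,0],"grip": 30},{"linear": [0,-0.0005,0.008],"rot": [0,0,0],"grip": 30},{"linear": [0,-0.0005,0.008],"rot": [0,0,0],"grip": 30}]'

```text
t: 11.82
ee_pos: [0.4169, 0.263, 0.1023]
ee_rot: [-3.141, -0.0, 0.486]
contact_force: [-0.4, 0.0, -1.5]
opening: 0.0337
finger_force: 23.5
```

```bash
python3 st.py
```

```text
11.8167 [0.4169 0.263  0.1023] [-3.141 -0.     0.486] Fw [-0.4  0.  -1.5] Ft [-0.4 -0.2  1.5] Tt [-0.07  0.01 -0.02] 0.0337
```

Call:
send_rows --plan '[{"linear": [0,0,0.002],"rot": [0,0,0],"grip": 30},{"linear": [0,0,0.004],"rot": [0,0,0],"grip": 30},{"linear": [0,0,0.006],"rot": [0,0,0],"grip": 30},{"linear": [0,0,0.007],"rot": [0,0,0],"grip": 30},{"linear": [0,0,0.007],"rot": [0,0,0],"grip": 30}]'

```text
t: 12.23
ee_pos: [0.4167, 0.2623, 0.095]
ee_rot: [3.141, 0.001, 0.486]
contact_force: [-0.9, -3.5, -0.5]
opening: 0.034
finger_force: 23.5
```

```bash
python3 st.py
```

```text
12.2333 [0.4167 0.2623 0.095 ] [3.141e+00 1.000e-03 4.860e-01] Fw [-0.9 -3.5 -0.5] Ft [-2.5  2.6  0.5] Tt [-0.63 -0.39  0.03] 0.034
```

Call:
send_rows --plan '[{"linear": [-0.0002,0.0003,0.001],"rot": [0,0,0],"grip": 30},{"linear": [-0.0002,0.0003,0.001],"rot": [0,0,0],"grip": 30},{"linear": [-0.0002,0.0003,0.001],"rot": [0,0,0],"grip": 30}]'

```text
t: 12.48
ee_pos: [0.4169, 0.2622, 0.0943]
ee_rot: [3.141, 0.0, 0.486]
contact_force: [0.2, -4.1, 1.1]
opening: 0.0336
finger_force: 23.6
```

```bash
python3 st.py
```

```text
12.4833 [0.4169 0.2622 0.0943] [3.141 0.    0.486] Fw [ 0.2 -4.1  1.1] Ft [-1.7  3.7 -1.1] Tt [-0.72 -0.44 -0.08] 0.0336
```

Seated loosely: light upward contact at mouth height about 9 mm. I'll release the sleeve and rise to the case, with the tips kept above the sleeve's travel.

Call:
send_rows --plan '[{"linear": [0,0,0],"rot": [0,0,0],"grip": 45},{"linear": [0,0,0],"rot": [0,0,0],"grip": 50},{"linear": [0,0,0],"rot": [0,0,0],"grip": 55},{"linear": [0,0,0],"rot": [0,0,0],"grip": 60},{"linear": [0,0,-0.01],"rot": [0,0,0],"grip": 60},{"linear": [-0.002,0,-0.02],"rot": [0,0,0],"grip": 60},{"linear": [-0.005,0,-0.03],"rot": [0,0,0],"grip": 60},{"linear": [-0.005,0,-0.034],"rot": [0,0,0],"grip": 60},{"linear": [-0.005,0,-0.034],"rot": [0,0,0],"grip": 60},{"linear": [-0.005,0,-0.034],"rot": [0,0,0],"grip": 60}]'

```text
t: 13.32
ee_pos: [0.4124, 0.2606, 0.1288]
ee_rot: [-3.141, -0.001, 0.487]
contact_force: [0.3, -0.0, -0.0]
opening: 0.0508
finger_force: 0.0
```

```bash
python3 st.py; python3 - <<'E'
from h import *
for i,n in enumerate(('side','top')):
    c=cam(n);x,y=((332,360),(206,290))[i]
    cv2.imwrite(f'pics/v{i}.png',cv2.resize(c['color'][y-40:y+40,x-40:x+40],(400,400),interpolation=cv2.INTER_CUBIC))
cv2.imwrite('pics/v.png',np.hstack([cv2.imread('pics/v0.png'),cv2.imread('pics/v1.png')]))
E
```

```text
13.3167 [0.4124 0.2606 0.1288] [-3.141e+00 -1.000e-03  4.870e-01] Fw [ 0.3 -0.  -0. ] Ft [0.3 0.2 0. ] Tt [-0.05 -0.01 -0.06] 0.0508
```

View pics/v.png

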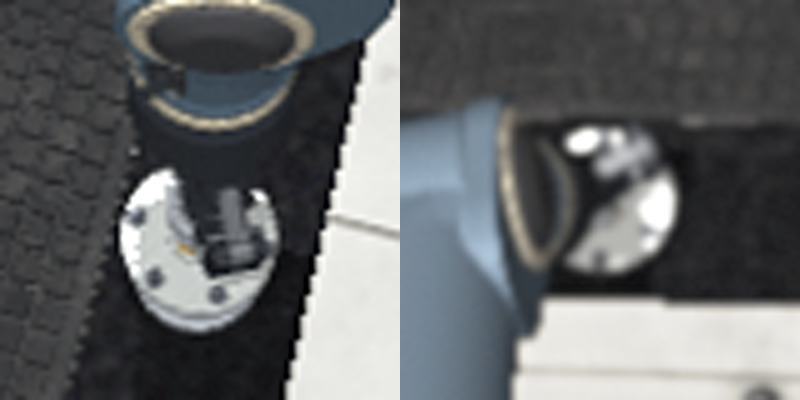

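The gauge stands on the nipple, with brass just visible under its mouth at (185,245) in the left crop. Now I'll grip the case.

Call:
send_rows --plan '[{"linear": [0,0,0],"rot": [0,0,0],"grip": 45},{"linear": [0,0,0],"rot": [0,0,0],"grip": 38},{"linear": [0,0,0],"rot": [0,0,0],"grip": 30},{"linear": [0,0,0],"rot": [0,0,0],"grip": 22},{"linear": [0,0,0],"rot": [0,0,0],"grip": 22},{"linear": [0,0,0],"rot": [0,0,0],"grip": 22}]' --newtons 30

```text
t: 13.92
ee_pos: [0.4124, 0.2601, 0.1282]
ee_rot: [3.141, 0.0, 0.486]
contact_force: [0.0, -0.8, -1.0]
opening: 0.0258
finger_force: 29.4
```

```bash
python3 st.py
```

```text
13.9167 [0.4124 0.2601 0.1282] [3.141 0.    0.486] Fw [ 0.  -0.8 -1. ] Ft [-0.4  0.7  1. ] Tt [-0.08 -0.03  0.01] 0.0258
```

Call:
send_rows --plan '[{"linear": [0,0,0.001],"rot": [0,0,0],"grip": 22},{"linear": [0,0,0.002],"rot": [0,0,0],"grip": 22},{"linear": [0,0,0.003],"rot": [0,0,0],"grip": 22},{"linear": [0,0,0.004],"rot": [0,0,0],"grip": 22},{"linear": [0,0,0.004],"rot": [0,0,0],"grip": 22}]'

```text
t: 14.33
ee_pos: [0.4124, 0.2599, 0.1242]
ee_rot: [3.141, 0.0, 0.486]
contact_force: [0.8, -0.3, 0.4]
opening: 0.0258
finger_force: 30.0
```

```bash
python3 st.py
```

```text
14.3333 [0.4124 0.2599 0.1242] [3.141 0.    0.486] Fw [ 0.8 -0.3  0.4] Ft [ 0.5  0.7 -0.4] Tt [-0.22 -0.07 -0.  ] 0.0258
```

Call:
send_rows --plan '[{"linear": [0,0,0.001],"rot": [0,0,0],"grip": 22},{"linear": [0,0,0.002],"rot": [0,0,0],"grip": 22},{"linear": [0,0,0.003],"rot": [0,0,0],"grip": 22},{"linear": [0,0,0.003],"rot": [0,0,0],"grip": 22}]'

```text
t: 14.67
ee_pos: [0.412, 0.2597, 0.1207]
ee_rot: [3.141, 0.001, 0.486]
contact_force: [-0.1, -0.3, -5.9]
opening: 0.025
finger_force: 30.2
```

```bash
python3 st.py
```

```text
14.6667 [0.412  0.2597 0.1207] [3.141e+00 1.000e-03 4.860e-01] Fw [-0.1 -0.3 -5.9] Ft [-0.2  0.3  5.9] Tt [-0.06 -0.11  0.02] 0.025
```

Call:
send_rows --plan '[{"linear": [0,0,0.001],"rot": [0,0,0],"grip": 22},{"linear": [0,0,0.0015],"rot": [0,0,0],"grip": 22},{"linear": [0,0,0.0015],"rot": [0,0,0],"grip": 22}]'

```text
t: 14.92
ee_pos: [0.4123, 0.2603, 0.12]
ee_rot: [-3.141, 0.001, 0.486]
contact_force: [-1.2, -1.8, 4.7]
opening: 0.0255
finger_force: 31.3
```

```bash
python3 st.py
```

```text
14.9167 [0.4123 0.2603 0.12  ] [-3.141e+00  1.000e-03  4.860e-01] Fw [-1.2 -1.8  4.7] Ft [-1.9  1.1 -4.7] Tt [-0.25 -0.48 -0.02] 0.0255
```

Call:
send_rows --plan '[{"linear": [0,0,0.001],"rot": [0,0,0],"grip": 22},{"linear": [0,0,0.0015],"rot": [0,0,0],"grip": 22},{"linear": [0,0,0.0015],"rot": [0,0,0],"grip": 22}]'

```text
t: 15.17
ee_pos: [0.4128, 0.2604, 0.1198]
ee_rot: [-3.14, 0.0, 0.486]
contact_force: [-4.1, -3.6, 16.9]
opening: 0.0256
finger_force: 32.3
```

```bash
python3 st.py
```

```text
15.1667 [0.4128 0.2604 0.1198] [-3.14   0.     0.486] Fw [-4.1 -3.6 16.9] Ft [ -5.4   1.2 -16.9] Tt [-0.19 -1.33  0.02] 0.0256
```

Call:
send_rows --plan '[{"linear": [0,0,-0.001],"rot": [0,0,0],"grip": 22},{"linear": [0,0,-0.0025],"rot": [0,0,0],"grip": 22},{"linear": [0,0,-0.0035],"rot": [0,0,0],"grip": 22},{"linear": [0,0,-0.0035],"rot": [0,0,0],"grip": 22}]'

```text
t: 15.5
ee_pos: [0.4116, 0.2601, 0.1207]
ee_rot: [3.141, 0.001, 0.487]
contact_force: [1.5, -0.4, -12.8]
opening: 0.0254
finger_force: 30.6
```

```bash
python3 st.py
```

```text
15.5 [0.4116 0.2601 0.1207] [3.141e+00 1.000e-03 4.870e-01] Fw [  1.5  -0.4 -12.8] Ft [ 1.2  1.  12.8] Tt [-0.22  0.47 -0.02] 0.0254
```

It is locked: held down with only about 0.5 mm play. I'll let it back down, release and withdraw straight up.

Call:
send_rows --plan '[{"linear": [0,0,0.0022],"rot": [0,0,0],"grip": 22},{"linear": [0,0,0.0022],"rot": [0,0,0],"grip": 35},{"linear": [0,0,0.0022],"rot": [0,0,0],"grip": 50},{"linear": [0,0,0.0022],"rot": [0,0,0],"grip": 70},{"linear": [0,0,0.0022],"rot": [0,0,0],"grip": 80},{"linear": [0,0,-0.01],"rot": [0,0,0],"grip": 80},{"linear": [0,0,-0.04],"rot": [0,0,0],"grip": 80},{"linear": [0,0,-0.075],"rot": [0,0,0],"grip": 80},{"linear": [0,0,-0.11],"rot": [0,0,0],"grip": 80},{"linear": [0,0,-0.14],"rot": [0,0,0],"grip": 80}]'

```text
t: 16.33
ee_pos: [0.4131, 0.2598, 0.2647]
ee_rot: [-3.141, -0.002, 0.485]
contact_force: [-0.5, 0.8, -0.6]
opening: 0.0685
finger_force: 0.0
```

Call:
send_rows --plan '[{"linear": [0.01,-0.03,0],"rot": [0,0,0],"grip": 80},{"linear": [0.01,0.03,0],"rot": [0,0,0],"grip": 80},{"linear": [0,0.07,0],"rot": [0,0,0],"grip": 80},{"linear": [0,0.11,0],"rot": [0,0,0],"grip": 80},{"linear": [0,0.15,0],"rot": [0,0,0],"grip": 80},{"linear": [0,0.19,0],"rot": [0,0,0],"grip": 80},{"linear": [0,0.19,0],"rot": [0,0,0],"grip": 80},{"linear": [0,0.19,0],"rot": [0,0,0],"grip": 80}]'

```text
t: 17.0
ee_pos: [0.5027, 0.0874, 0.2632]
ee_rot: [3.14, -0.002, 0.477]
contact_force: [-1.0, -0.3, -0.3]
opening: 0.0681
finger_force: 0.0
```

```bash
python3 st.py; python3 - <<'E'
from h import *
c=cam('side');x,y=332,355
cv2.imwrite('pics/f.png',cv2.resize(c['color'][y-40:y+40,x-50:x+50],(800,640)[:1]+(600,),interpolation=cv2.INTER_CUBIC))
print(proj(c,[[.4105,.2612,.1215],[.4105,.2612,.07]]))
E
```

```text
17.0 [0.5027 0.0874 0.2632] [ 3.14e+00 -2.00e-03  4.77e-01] Fw [-1.  -0.3 -0.3] Ft [-1.  -0.2  0.3] Tt [ 0.03 -0.01 -0.03] 0.0681
[[331.77655829 357.50197309]
 [331.1850139  364.40228189]]
```

View pics/f.png

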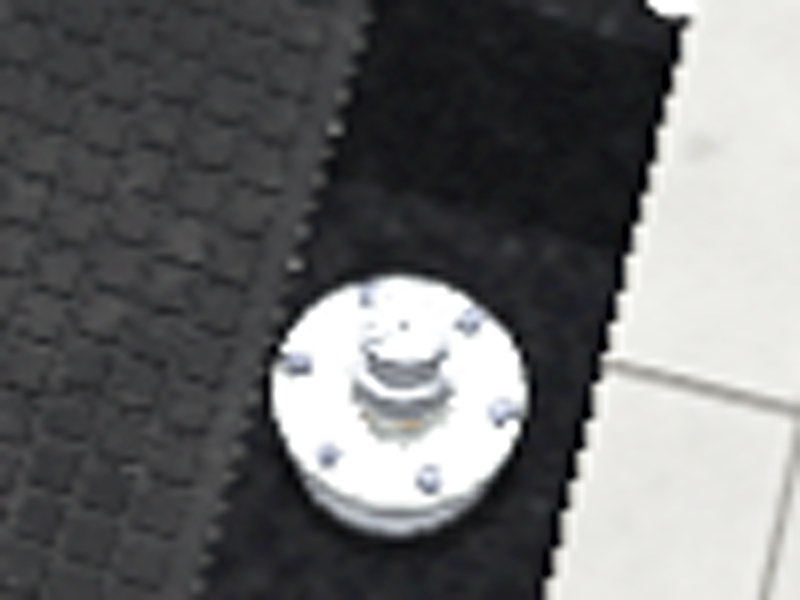

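The gauge stands upright on the vessel, its case top at (403,328) in the crop, within a pixel or so of the predicted home position. There is a gap between case and sleeve, so the sleeve is forward. The arm is clear, so I'll hand in.

```bash
python3 -c "
from bench import arm
print(arm.hand_in())"
```

```text
the job is handed in; nothing more can be done
None
```

I moved the gauge from the outlet to the vessel's nipple and handed the job in at about 17 s; a light pull showed it locked with about 0.5 mm play, and the last picture shows it upright with the sleeve forward, but no verdict came back.

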